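# Unscrew the spring-loaded cap of an air-line filter and lay it in the parts tray

## Task

Unscrew the grey cap from the aluminium air filter, letting it rise with its thread: never pull it before it is free, nor force it on against the hard stop where the thread ends and the cap can be lifted straight off. A spring pushes under it, so keep hold of it as it comes free, then set it down gently, open side down, inside the steel parts tray and let go. Leave everything else on the table where it is.

Things in the scene. Friction and masses are not known exactly. Their poses are not given: they have to be found in the camera images.
- filter: Air-line filter fixed to the table: aluminium foot (90 mm across), round bowl (72 mm across, flat top 68 mm above the table) and a threaded steel neck (35 mm across) up to a rim at 106 mm. A brass pipe stub sticks out to 85 mm from the axis along its +x, 34 mm above the table. Origin: on the neck's axis, at table height; z up along the neck.
- neck_rim (a point): Centre of the neck's upper rim, 106 mm above the table, inside the cap. A white plastic disc (18 mm across) in the neck is pushed up by a spring, 6 N with the cap down, 4.5 N in the slot, where it throws the cap off unless it is held; it ends 28 mm above the rim. A gentle pull of 3 to 5 N lifts the cap only in the slot.
- cap: Round grey plastic screw cap, ribbed, 45 mm across (47 over the ribs), 36 mm tall, 80 g, hollow below (26 mm deep), solid above. Origin: centre of its lower edge; z points up out of its top. Screwed down, its origin is 80 to 85 mm above the table. The thread is hidden inside; any direction of grasp round the cap will do.
- cap_top (a point): Centre of the cap's top face. The cap unscrews anticlockwise from above, rising 8 to 14 mm a turn (not measured); after 1 to 1.5 turns, depending on how far it is screwed down, it comes into an open slot about 0.8 rad wide where it can only be lifted straight out; a hard stop ends the slot. Before the slot the thread holds it, with half a millimetre of play; it does not turn back when let go.
- tray: Open steel parts tray fixed to the table, 160 mm (its x) by 140 mm (its y), 24 mm high, walls and floor 3 mm thick, empty. Origin: centre of its underside, at table height.
- can_black: Spray can, 66 mm across, 190 mm tall, standing loose beyond the work; leave alone. Origin: centre of its underside.
- can_gold: Spray can, 66 mm across, 170 mm tall, standing loose beyond the work; leave alone. Origin: centre of its underside.
- tin: Steel tin, 72 mm across, 75 mm tall, standing loose beyond the work; leave alone. Origin: centre of its underside.
- screwdriver: Screwdriver lying loose on the table between the robot and the work, its length along its x; leave alone.
Things that resemble listed ones, but are neither listed nor needed, are in the scene too. What is meant by the cap is not green or white, and is the smaller of those in its own colour.

How it is judged:
On the way, in this order (a step that is already met when the one before it is completed fails the run):
1. the cap has been screwed up by about half its travel, still on the neck (z of cap in the frame of filter above 0.088 m and horizontal distance between cap and filter below 0.006 m), for 0.05 s.
2. the cap is held in the fingers clear above the neck (z of cap in the frame of filter above 0.115 m and contact force between the fingers and cap above 1 N), for 0.1 s.
At the end, for the whole second after the job is handed in: The cap stands open side down and flat (within 0.1 rad) on the tray's floor, inside its walls, released and at rest; cans, tin and screwdriver within 30 mm of where they were (z of cap in the frame of tray between 0 and 0.006 m and x of cap in the frame of tray between -0.06 and 0.06 m and y of cap in the frame of tray between -0.05 and 0.05 m and angle between cap's own z axis and vertical below 0.1 rad and linear speed of cap below 0.02 m/s and distance of each of can_black, can_gold, tin, screwdriver from where it was at the start of the episode below 0.03 m); the robot touches nothing.
It fails at once if the thread or its stop is forced: more than 50 N between cap and filter, of which the spring gives about 10 (contact force between cap and filter above 50 N).
It fails at once if the cap is loose in the air or flies off: off the thread and out of the fingers anywhere but on the tray's floor (contact force between the fingers and cap below 0.1 N and (z of cap in the frame of filter above 0.106 m or horizontal distance between cap and filter above 0.012 m) and not (horizontal distance between cap and tray below 0.085 m and z of cap in the frame of tray below 0.015 m)).
It fails at once if the cap is slammed down: more than 30 N between cap and tray (contact force between cap and tray above 30 N).
It fails at once if a can, the tin or the screwdriver is pushed away or knocked over (distance of any of can_black, can_gold, tin, screwdriver from where it was at the start of the episode above 0.03 m or angle between any of can_black, can_gold, tin's own z axis and vertical above 0.5 rad).
It also fails if it takes over 69 s, if anything falls off the work surface, if the arm or the gripper's body presses on something with over 40 N, if the wrist force passes 120 N, or if a joint passes its speed limit or range.

## Robot

A 6-joint arm with a two-finger parallel gripper is mounted at the origin on the work surface. World frame = base frame: x ahead of the robot, y to its left, z up, the work surface at z = 0. Lengths are in m, angles in rad, forces in N, time in s.
With the tool pointing down it reaches from about 0.35 to 0.725 m from the base axis. Payload 4.3 kg.
Tool frame: the origin (TCP) lies between the finger pads; the fingertips stand 22 mm ahead of it and the grasp point (between the pads) lies 3 mm ahead of it; z points along the fingers, y is the line along which they close (so a half turn about z gives the same grasp; the last joint's range is limited). The gripper opens to 85 mm and grips with 20 to 120 N. Pads are 22 mm wide; open, the fingers measure 114 mm over their backs; the gripper's body (76 mm by 85 mm) begins 54 mm behind the grasp point. The pads swing forward as they close: fully open they stand 13 mm farther back than shut.
Start: joints at [-1.226, 0.377, 0.081, 1.274, 0, 1.46], TCP at [0.253, -0.517, 0.253] pointing down, gripper open.
Joint ranges: [-2.72, 2.72], [-0.84, 1.66], [-1.02, 1.22], [-1.77, 2.12], [-1.37, 1.28], [-3.14, 3.14]. Speed limits (rad/s): [2.57, 2.57, 3.14, 3.14, 3.14, 3.14].

## Interface

Orientations are given as a 3x3 rotation matrix whose columns are the frame's x, y, z axes.
In Python, from bench import get_obs, get_image, get_calibration, close_job gives the robot as it stands. The module is installed in compiled form; this text tells all that it offers.
- The arm moves only by the tool servo_tool, never from a script. Its argument "commands" is a list of rows, each a list of 6 numbers: the shift along the world's x, y, z in mm, then the turn, a rotation vector about the world's x, y, z in degrees. In form: [[dx, dy, dz, rx, ry, rz], ...]. A call has 1 to 5 rows; each row shifts and turns the commanded pose from where the row before left it; what a row does not reach is not made up. A row lasts 1/8 s, in which the tool goes at most 62.5 mm and 10.7 degrees, less where a joint would pass 70% of its speed; a pose out of reach is approached as far as the arm can. A call is refused whole if a number of a shift passes 62.5 or a number of a turn 10.7, either way. A call with a gripper value outside its range is refused whole. "claw" is the opening, from 0 (shut) to 1 (fully open), set as the call begins (left out, the last holds). The fingers move at their own pace and stop on an object; "newtons" is the grip in N (left out, the last holds). Time passes only in rows, so rows that do not move let the fingers close. It gives the time, the measured TCP pose, the force, the opening and the grip force at its end, in the units of the state.
- get_obs(): the state, without advancing time (a new reading comes with each control period).
- get_image(name): name is "side" or "top" or "wrist"; returns the picture (384x512x3 uint8, red, green, blue); there is no depth.
- get_calibration(name): a dict with "fovy" (degrees; the focal length in pixels is half the picture's height over the tangent of half this angle, whatever the lens; pixels are square), "cx", "cy" (the principal point, pixels), "R" (3x3) and "t" (3): a world point X has camera coordinates R X + t. Camera axes: x right, y down, z forward; pixel columns grow to the right and rows downward; lengths in m; the calibration is good to about 2 mm. A picture is of the moment at which its call begins: read the wrist's pose just before it. get_calibration takes no time and is no camera call; for the wrist camera it gives the pose at the moment of the call.
- close_job(): hands the job in; it is judged then, once.
The state is a dict: "time": time; "qpos": joint angles; "qvel": joint speeds; "tau": joint torques, N m; "tool_pos": TCP position; "eef_rot": TCP orientation; "wrist_force": force on the tool from outside, world axes, zero at the start; "torque": the same for the moment, N m; "grip_width": opening from 0.0 (shut) to 1.0 (fully open); "finger_force": force on a finger pad.
Only numpy, scipy, OpenCV 4.12 (cv2) and the standard library are available. Lean on these libraries where they do the work, as an engineer would, in place of code of your own. Each camera call takes 0.05 s, during which the arm holds its last target. There are 200 camera calls.

## Working session

There is one attempt and no reset: what is moved stays moved. The work goes in short steps, Python scripts to look and compute and a tool call to move; the robot and the scene stay as the last step left them, time stands still between calls to the robot, and variables do not carry over. Pictures are saved under pics/ and viewed, at most 10 in all, crops included, and the job is handed in when it is done.

Besides the shell and the picture viewer there is one more tool, called after "Request:" as a command line: name --pt "numbers of a row" for each row, then --argument value for the rest. servo_tool: Moves the arm, as the interface text tells. Its arguments: {"type":"object","properties":{"commands":{"type":"array"},"claw":{"type":"number"},"newtons":{"type":"number"}},"required":["commands"]}

```bash
mkdir -p pics; cat > h.py <<'E'
import numpy as np, cv2
from bench import *
def K(n):
    c=get_calibration(n); f=192/np.tan(np.radians(c["fovy"])/2); return c,f
def ray(n,u,v,z,cal=None):
    c,f=cal or K(n); R=np.array(c["R"]);t=np.array(c["t"])
    o=-R.T@t; d=R.T@np.array([(u-c["cx"])/f,(v-c["cy"])/f,1]); return o+d*(z-o[2])/d[2]
def proj(n,X,cal=None):
    c,f=cal or K(n); p=np.array(c["R"])@X+np.array(c["t"]); return p[0]/p[2]*f+c["cx"],p[1]/p[2]*f+c["cy"]
def snap(n,name):
    im=get_image(n)[:,:,::-1]; cv2.imwrite(f"pics/{name}.png",im); return im
E
python3 - <<'E'
from h import *
a=snap("top","t0");b=snap("side","s0")
for n in("top","side"):
    c,f=K(n);R=np.array(c["R"]);print(n,f,c["cx"],c["cy"],-R.T@np.array(c["t"]),R.round(2).tolist())
o=get_obs();print(o["time"],o["tool_pos"],np.round(o["eef_rot"],3).tolist(),o["grip_width"])
E
```

```text
top 383.6425764822712 251.29896825088915 192.49533626202862 [ 0.5382188  -0.00619168  0.92299918] [[0.02, -1.0, -0.02], [-1.0, -0.02, -0.07], [0.07, 0.03, -1.0]]
side 356.7959749939668 256.9860307783497 192.9729605051448 [0.04041503 0.64945796 0.57083775] [[-0.77, -0.64, -0.01], [-0.32, 0.4, -0.86], [0.56, -0.66, -0.51]]
0.1 [ 0.25241042 -0.51603969  0.25245043] [[0.898, 0.439, -0.001], [0.439, -0.898, 0.002], [0.0, -0.002, -1.0]] 0.9977119529720907
```

View pics/t0.png

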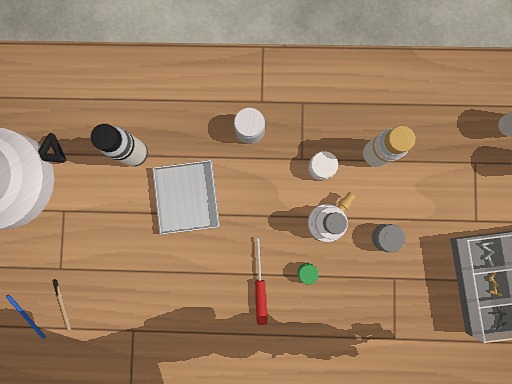

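View pics/s0.png

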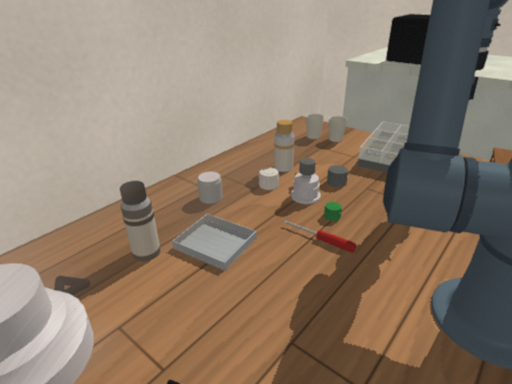

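Candidates for the cap in the top view are the grey one on the filter (335,223), a larger grey one on the table (389,238), a green one (308,274) and a white one (323,166). I choose the smaller grey one at (335,223). It sits on the aluminium filter, and the side view shows it there at (307,167). The tray is at (186,197) and the screwdriver at (261,285).

```bash
python3 - <<'E'
from h import *
a=cv2.imread("pics/t0.png");cv2.imwrite("pics/c0.png",cv2.resize(a[180:270,290:420],None,fx=5,fy=5,interpolation=cv2.INTER_CUBIC))
h=cv2.cvtColor(a,cv2.COLOR_BGR2HSV)
m=((h[...,1]<50)&(h[...,2]<150)).astype(np.uint8)
n,l,s,c=cv2.connectedComponentsWithStats(m)
for i in range(1,n):
    if s[i,4]>100 and 280<c[i,0]<420 and 180<c[i,1]<270:
        print(s[i],c[i],ray("top",*c[i],.118))
# tray
m=((h[...,1]<60)&(h[...,2]>100)).astype(np.uint8);m[:, :148]=0;m[:,226:]=0;m[:152]=0;m[240:]=0
p=cv2.minAreaRect(max(cv2.findContours(m,0,2)[0],key=cv2.contourArea));print(p)
B=[ray("top",*q,.024) for q in cv2.boxPoints(p)];print(np.round(B,3).tolist(),np.mean(B,0))
print("side-proj of cap", [proj("side",ray("top",335,223,z)) for z in(.11,.118,.125)])
b=cv2.imread("pics/s0.png");h=cv2.cvtColor(b,cv2.COLOR_BGR2HSV)
m=((h[...,1]<60)&(h[...,2]<130)).astype(np.uint8);n,l,s,c=cv2.connectedComponentsWithStats(m)
for i in range(1,n):
    if s[i,4]>30 and 290<c[i,0]<355 and 150<c[i,1]<200: print(s[i],c[i])
E
```

```text
[323 212  24  22 413] [334.17433414 222.75786925] [ 0.53578952 -0.15988355  0.118     ]
[372 224  34  28 748] [388.21925134 237.53074866] [ 0.50793997 -0.27140907  0.118     ]
((185.40696716308594, 196.89117431640625), (67.87305450439453, 60.88320541381836), 83.1572265625)
[[0.658, 0.256, 0.024], [0.678, 0.112, 0.024], [0.519, 0.089, 0.024], [0.499, 0.23, 0.024]] [0.58856324 0.17179012 0.024     ]
side-proj of cap [(np.float64(306.6716809337979), np.float64(163.62306569679956)), (np.float64(306.5340106580711), np.float64(161.3250894620304)), (np.float64(306.41243891756096), np.float64(159.29582810523405))]
[291 158  27  46 765] [304.54379085 183.0745098 ]
[327 166  21  21 367] [337.02997275 175.76839237]
```

View pics/c0.png

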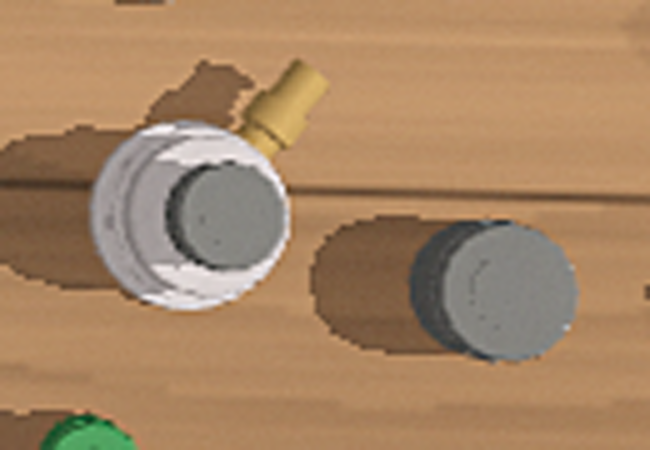

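The crop shows the ribbed grey cap on the filter neck, with its top face centre near full-picture (336.6,223). That puts it at about (0.535, -0.165). I'm moving above it.

Request:
servo_tool --pt "35 44 0 0 0 0" --pt "35 44 0 0 0 0" --pt "35 44 0 0 0 0" --pt "35 44 0 0 0 0" --pt "35 44 0 0 0 0" --claw 1 --newtons 30

```text
time: 0.72
tool_pos: [0.4283, -0.2949, 0.253]
eef_rot: [[0.898, 0.439, -0.0], [0.439, -0.898, 0.0], [-0.0, -0.0, -1.0]]
wrist_force: [-0.1, 0.2, -0.2]
grip_width: 1.004
finger_force: 0.0
```

Request:
servo_tool --pt "35 44 0 0 0 0" --pt "35 44 0 0 0 0" --pt "35 44 0 0 0 0" --pt "0 0 0 0 0 0" --pt "0 0 0 0 0 0"

```text
time: 1.35
tool_pos: [0.5321, -0.1646, 0.2528]
eef_rot: [[0.898, 0.44, -0.001], [0.44, -0.898, -0.0], [-0.001, -0.0, -1.0]]
wrist_force: [-0.6, 0.8, 0.5]
grip_width: 0.999
finger_force: 0.0
```

```bash
python3 - <<'E'
from h import *
o=get_obs();print(o["time"],o["tool_pos"],np.round(o["eef_rot"],3).tolist(),o["qpos"],o["wrist_force"])
c=K("wrist");a=snap("wrist","w1")
print(proj("wrist",np.array([.535,-.165,.118]),c), c[1], np.round(c[0]["R"],2).tolist())
E
```

```text
1.35 [ 0.53213379 -0.1645731   0.25281996] [[0.898, 0.44, -0.001], [0.44, -0.898, -0.0], [-0.001, -0.0, -1.0]] [-4.13484010e-01  3.41301522e-01  2.74357729e-02  1.25812174e+00
 -6.63105134e-04  2.27281437e+00] [-0.57738396  0.82178351  0.51717143]
(np.float64(260.34208976183373), np.float64(182.7194970391245)) 321.2496932068552 [[0.44, -0.9, -0.0], [-0.86, -0.42, 0.28], [-0.25, -0.12, -0.96]]
```

View pics/w1.png

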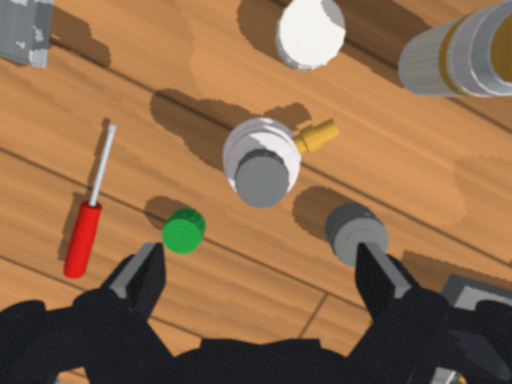

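The wrist picture shows the cap's top face centred near (263,178), with the prediction at (260,183), so my estimate holds. I'll measure it and triangulate.

```bash
python3 - <<'E'
from h import *
from scipy.optimize import least_squares
a=cv2.imread("pics/w1.png");h=cv2.cvtColor(a,cv2.COLOR_BGR2HSV)
print(h[178,263],h[200,263],h[165,245])
for hi in(135,150):
    m=((h[...,1]<70)&(h[...,2]<hi)&(h[...,2]>60)).astype(np.uint8)
    n,l,s,c=cv2.connectedComponentsWithStats(m)
    i=l[178,263];print(hi,s[i],c[i])
def f(X):
    return np.r_[np.array(proj("wrist",X))-W, np.array(proj("top",X))-T]
m=(l==i).astype(np.uint8);
W=np.array([262,178.]);T=np.array([336.6,223])
r=least_squares(f,[.535,-.165,.118]);print(r.x,r.fun)
# circle size at height z: face radius .0225
for z in(.116,.121):
    print(z,ray("wrist",*W,z),ray("top",*T,z))
    p=[proj("wrist",ray("wrist",*W,z)+.0235*np.array([np.cos(t),np.sin(t),0])) for t in np.arange(0,6.28,.1)];print(np.min(p,0),np.max(p,0))
E
```

```text
[ 50   6 124] [ 36  10 124] [ 60   6 124]
135 [ 234  148   54   59 2490] [260.662249   177.29839357]
150 [ 222  117   67   91 3209] [256.32471175 170.94110315]
[ 0.5356392  -0.16689565  0.10369941] [ 0.12140744  0.12699702 -0.39510643 -0.14348949]
0.116 [ 0.53847319 -0.16530983  0.116     ] [ 0.5353988  -0.16530542  0.116     ]
[233.42420598 149.6189821 ] [290.57810837 205.02897038]
0.121 [ 0.53960258 -0.16472365  0.121     ] [ 0.53541628 -0.16431958  0.121     ]
[232.85520438 149.0394723 ] [291.1473102  205.55349761]
```

Request:
servo_tool --pt "5 -1 -25 0 0 -10" --pt "0 0 -30 0 0 -10" --pt "0 0 -30 0 0 -10" --pt "0 0 -30 0 0 -10" --pt "0 0 -20 0 0 0"

```text
time: 2.02
tool_pos: [0.5358, -0.1669, 0.1168]
eef_rot: [[0.97, -0.245, -0.002], [-0.245, -0.97, 0.0], [-0.002, 0.0, -1.0]]
wrist_force: [-0.5, -0.2, 0.9]
grip_width: 1.0
finger_force: 0.0
```

```bash
python3 - <<'E'
from h import *
o=get_obs();print(o["time"],o["tool_pos"],o["qpos"],o["wrist_force"])
c=K("wrist");a=snap("wrist","w2");print(np.round(proj("wrist",np.array([.537,-.165,.118]),c)), [np.round(proj("wrist",np.array([.537,-.165,.118])+d,c)) for d in ([.0225,0,0],[-.0225,0,0],[0,.0225,0],[0,-.0225,0])])
E
```

```text
2.025 [ 0.53577152 -0.16690185  0.11680866] [-4.14823969e-01  4.27774886e-01 -2.07573821e-01  9.37559376e-01
 -3.98616127e-04  2.97407063e+00] [-0.54953441 -0.23885381  0.92445269]
[252. 274.] [array([238., 225.]), array([265., 319.]), array([200., 286.]), array([305., 262.])]
```

View pics/w2.png

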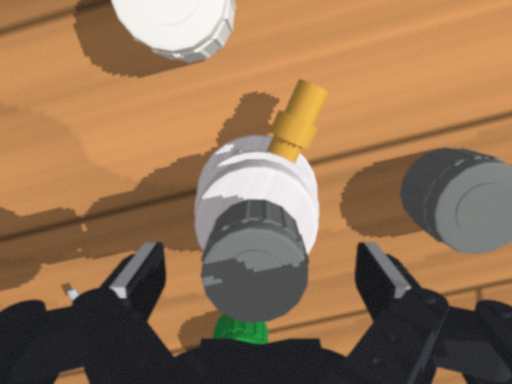

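The cap's top face is centred at (254,272), within 1 mm of the prediction at (252,274), and it lies midway between the fingers. I'll lower the last bit and grip.

Request:
servo_tool --pt "1 0 -12 0 0 0" --pt "0 0 0 0 0 0"

```text
time: 2.33
tool_pos: [0.5381, -0.1662, 0.1061]
eef_rot: [[0.97, -0.242, -0.001], [-0.242, -0.97, 0.0], [-0.001, 0.0, -1.0]]
wrist_force: [0.8, -1.0, -0.4]
grip_width: 1.0
finger_force: 0.0
```

Request:
servo_tool --pt "0 0 0 0 0 0" --pt "0 0 0 0 0 0" --pt "0 0 0 0 0 0" --pt "0 0 0 0 0 0" --pt "0 0 0 0 0 0" --claw 0.35 --newtons 25

```text
time: 2.95
tool_pos: [0.5392, -0.1657, 0.1069]
eef_rot: [[0.971, -0.241, 0.001], [-0.241, -0.971, -0.0], [0.001, 0.0, -1.0]]
wrist_force: [-0.1, 1.1, 3.4]
grip_width: 0.523
finger_force: 30.6
```

Request:
servo_tool --pt "0 0 0.2 0 0 8" --pt "0 0 0.2 0 0 8" --pt "0 0 0.2 0 0 8" --pt "0 0 0.3 0 0 8" --pt "0 0 0 0 0 0"

```text
time: 3.58
tool_pos: [0.5392, -0.1647, 0.1077]
eef_rot: [[0.951, 0.309, 0.002], [0.309, -0.951, 0.002], [0.002, -0.001, -1.0]]
wrist_force: [0.5, 4.0, 5.5]
grip_width: 0.52
finger_force: 30.9
```

Request:
servo_tool --pt "0 0.5 0.5 0 0 10" --pt "0 0.5 0.4 0 0 10" --pt "0 0 0.3 0 0 10" --pt "0 0 0.3 0 0 10" --pt "0 0 0.3 0 0 10"

```text
time: 4.2
tool_pos: [0.5378, -0.1621, 0.1086]
eef_rot: [[0.37, 0.929, -0.001], [0.929, -0.37, 0.005], [0.004, -0.003, -1.0]]
wrist_force: [-0.6, 8.3, 4.6]
grip_width: 0.526
finger_force: 30.8
```

Request:
servo_tool --pt "0 1 0.4 0 0 10" --pt "0 0.5 0.4 0 0 10" --pt "0 0 0.4 0 0 10" --pt "0 0 0.3 0 0 10" --pt "0 0 0.3 0 0 10"

```text
time: 4.82
tool_pos: [0.5352, -0.1612, 0.1096]
eef_rot: [[-0.473, 0.881, -0.007], [0.881, 0.473, 0.004], [0.006, -0.004, -1.0]]
wrist_force: [-6.7, 5.1, 5.3]
grip_width: 0.525
finger_force: 30.9
```

```bash
python3 - <<'E'
from h import *
o=get_obs();print(o["time"],o["tool_pos"],o["qpos"],o["wrist_force"],o["torque"])
E
```

```text
4.825 [ 0.5351902  -0.16115501  0.10963874] [-4.06329554e-01  4.34152153e-01 -2.17897950e-01  9.26255897e-01
  6.76816825e-04  6.71457536e-01] [-6.72998919  5.14938717  5.31937437] [ 0.92678081  1.25587697 -0.12214687]
```

Request:
servo_tool --pt "-0.5 0 0.5 0 0 10" --pt "-0.5 0 0.5 0 0 10" --pt "-0.5 0 0.4 0 0 10" --pt "-0.5 -0.5 0.4 0 0 10" --pt "-0.5 -0.5 0.4 0 0 10"

```text
time: 5.45
tool_pos: [0.5332, -0.1634, 0.1119]
eef_rot: [[-0.979, 0.204, -0.006], [0.204, 0.979, 0.001], [0.006, 0.0, -1.0]]
wrist_force: [-4.3, 1.5, 3.4]
grip_width: 0.521
finger_force: 30.6
```

Request:
servo_tool --pt "0 -0.5 0.4 0 0 10" --pt "0 -0.5 0.4 0 0 10" --pt "0 -0.5 0.4 0 0 10" --pt "0 -0.5 0.4 0 0 10" --pt "0 -0.5 0.4 0 0 10"

```text
time: 6.08
tool_pos: [0.5336, -0.1658, 0.1136]
eef_rot: [[-0.786, -0.619, -0.005], [-0.619, 0.786, 0.002], [0.003, 0.005, -1.0]]
wrist_force: [-1.9, 0.7, 0.4]
grip_width: 0.524
finger_force: 30.3
```

Request:
servo_tool --pt "0.3 -0.4 0.3 0 0 10" --pt "0.4 -0.4 0.3 0 0 10" --pt "0.4 -0.3 0.3 0 0 10" --pt "0.4 -0.2 0.3 0 0 10" --pt "0.5 -0.2 0.3 0 0 10"

```text
time: 6.7
tool_pos: [0.5359, -0.1671, 0.1151]
eef_rot: [[-0.031, -1.0, -0.005], [-1.0, 0.031, 0.002], [-0.002, 0.005, -1.0]]
wrist_force: [-3.2, 3.0, -1.1]
grip_width: 0.52
finger_force: 30.1
```

Request:
servo_tool --pt "0.5 0 0.3 0 0 10" --pt "0.5 0.1 0.3 0 0 10" --pt "0.5 0.2 0.3 0 0 10" --pt "0.5 0.2 0.3 0 0 10" --pt "0 0 0 0 0 0"

```text
time: 7.32
tool_pos: [0.5385, -0.1672, 0.1163]
eef_rot: [[0.614, -0.79, -0.004], [-0.79, -0.614, 0.001], [-0.003, 0.003, -1.0]]
wrist_force: [-1.6, 1.4, -4.0]
grip_width: 0.526
finger_force: 29.9
```

```bash
python3 - <<'E'
from h import *
o=get_obs();print(o["time"],o["tool_pos"],o["qpos"],o["wrist_force"],o["torque"])
E
```

```text
7.325 [ 0.53850951 -0.16717465  0.11633856] [-4.13064183e-01  4.34376439e-01 -1.98414204e-01  9.41730953e-01
 -8.56284980e-04 -2.64443849e+00] [-1.5867747   1.35929631 -4.027669  ] [0.13124011 0.19977262 0.12309074]
```

Request:
servo_tool --pt "0 0 -1 0 0 0" --pt "0 0 -0.5 0 0 0"

```text
time: 7.58
tool_pos: [0.5393, -0.1675, 0.1161]
eef_rot: [[0.615, -0.789, -0.002], [-0.789, -0.615, 0.0], [-0.001, 0.001, -1.0]]
wrist_force: [-3.7, 0.4, 2.0]
grip_width: 0.524
finger_force: 30.4
```

Request:
servo_tool --pt "0 0 0 0 0 0" --pt "0 0 0 0 0 0" --pt "0 0 0 0 0 0" --pt "0 0 0 0 0 0" --claw 1

```text
time: 8.07
tool_pos: [0.5404, -0.1677, 0.1164]
eef_rot: [[0.616, -0.787, 0.001], [-0.787, -0.616, -0.0], [0.001, -0.0, -1.0]]
wrist_force: [-0.1, -0.2, -0.1]
grip_width: 0.998
finger_force: 0.0
```

```bash
python3 - <<'E'
from h import *
o=get_obs();print(o["time"],o["tool_pos"],o["qpos"],o["wrist_force"],o["grip_width"])
snap("side","s3")
a=cv2.imread("pics/s0.png")[140:220,260:380];b=cv2.imread("pics/s3.png")[140:220,260:380]
cv2.imwrite("pics/c3.png",cv2.resize(np.hstack([a,b]),None,fx=3.3,fy=3.3,interpolation=cv2.INTER_CUBIC))
E
```

```text
8.075 [ 0.5404345  -0.16771106  0.11642677] [-4.12962139e-01  4.34493197e-01 -1.97969343e-01  9.37662076e-01
 -8.02030026e-05 -2.64788925e+00] [-0.14240325 -0.1904457  -0.10018215] 0.9980869432052868
```

View pics/c3.png

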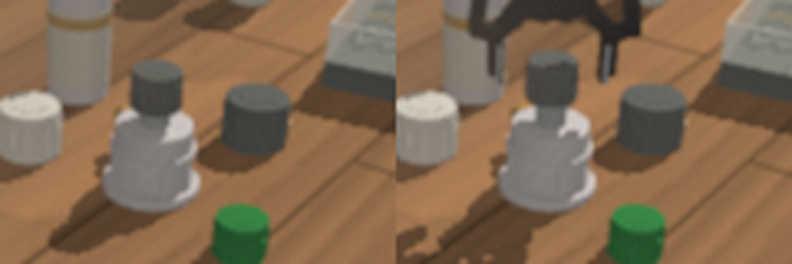

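The cap top rose from about row 62 to row 52 in the crop (about 9 mm), and the cap stayed on the neck after release. I'll re-centre the gripper and wind the wrist back.

Request:
servo_tool --pt "-2 1.6 0 0 0 -10.5" --pt "-2 1.6 0 0 0 -10.5" --pt "0 0 0 0 0 -10.5" --pt "0 0 0 0 0 -10.5" --pt "0 0 0 0 0 -10.5"

```text
time: 8.75
tool_pos: [0.5362, -0.1644, 0.1162]
eef_rot: [[-0.255, -0.967, 0.0], [-0.967, 0.255, -0.0], [0.0, -0.0, -1.0]]
wrist_force: [-0.7, -0.7, 0.2]
grip_width: 1.0
finger_force: 0.0
```

Request:
servo_tool --pt "0 0 0 0 0 -10.5" --pt "0 0 0 0 0 -10.5" --pt "0 0 0 0 0 -10.5" --pt "0 0 0 0 0 -10.5" --pt "0 0 0 0 0 -10.5"

```text
time: 9.38
tool_pos: [0.5362, -0.1644, 0.1162]
eef_rot: [[-0.922, -0.386, 0.0], [-0.386, 0.922, 0.0], [-0.0, -0.0, -1.0]]
wrist_force: [-0.2, 0.3, -1.4]
grip_width: 0.999
finger_force: 0.0
```

Request:
servo_tool --pt "0 0 0 0 0 -10.5" --pt "0 0 0 0 0 -10.5" --pt "0 0 0 0 0 -10.5" --pt "0 0 0 0 0 -10.5" --pt "0 0 0 0 0 -10.5"

```text
time: 10.0
tool_pos: [0.5362, -0.1644, 0.1162]
eef_rot: [[-0.868, 0.497, 0.0], [0.497, 0.868, 0.0], [-0.0, 0.0, -1.0]]
wrist_force: [-0.9, 0.0, -0.0]
grip_width: 0.997
finger_force: 0.0
```

Request:
servo_tool --pt "0 0 0 0 0 -10.5" --pt "0 0 0 0 0 -10.5" --pt "0 0 0 0 0 -10.5" --pt "0 0 0 0 0 -10.5" --pt "0 0 0 0 0 -10.5"

```text
time: 10.62
tool_pos: [0.5362, -0.1644, 0.1162]
eef_rot: [[-0.134, 0.991, 0.0], [0.991, 0.134, -0.0], [-0.0, 0.0, -1.0]]
wrist_force: [-0.2, -0.3, -0.3]
grip_width: 1.001
finger_force: 0.0
```

Request:
servo_tool --pt "0 0 0 0 0 -10.5" --pt "0 0 0 0 0 -10.5" --pt "0 0 0 0 0 -10.5" --pt "0 0 0 0 0 -10.5" --pt "0 0 0 0 0 -10.5"

```text
time: 11.25
tool_pos: [0.5362, -0.1644, 0.1163]
eef_rot: [[0.705, 0.71, 0.0], [0.71, -0.705, -0.0], [0.0, 0.0, -1.0]]
wrist_force: [0.1, -0.0, 0.6]
grip_width: 0.999
finger_force: 0.0
```

Request:
servo_tool --pt "0 0 0 0 0 -10.5" --pt "0 0 0 0 0 -10.5" --pt "0 0 0 0 0 -10.5" --pt "0 0 0 0 0 0" --pt "0 0 0 0 0 0"

```text
time: 11.88
tool_pos: [0.5361, -0.1644, 0.1162]
eef_rot: [[0.969, 0.245, 0.0], [0.245, -0.969, -0.0], [0.0, 0.0, -1.0]]
wrist_force: [0.0, 0.4, -0.5]
grip_width: 0.997
finger_force: 0.0
```

```bash
python3 - <<'E'
from h import *
o=get_obs();print(o["time"],o["tool_pos"],o["qpos"],o["wrist_force"],o["grip_width"])
c=K("wrist");a=snap("wrist","w4");P=np.array([.5362,-.1643,.127])
print([np.round(proj("wrist",P+np.array(d),c)) for d in ([0,0,0],[.0225,0,0],[-.0225,0,0],[0,.0225,0],[0,-.0225,0])])
E
```

```text
11.875 [ 0.53614341 -0.16440758  0.11622609] [-4.10609365e-01  4.25837188e-01 -2.12300140e-01  9.32529160e-01
 -1.04935926e-04  2.48312643e+00] [ 0.01198688  0.39167765 -0.5454828 ] 0.9965147282099697
[array([256., 287.]), array([271., 236.]), array([243., 335.]), array([199., 275.]), array([312., 300.])]
```

View pics/w4.png

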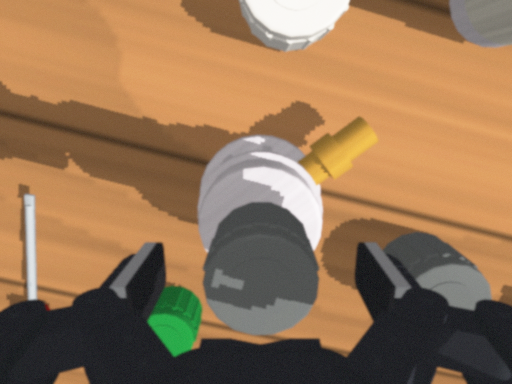

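The cap is between the fingers, its face centre at (261,282) against a predicted (256,287). That is about 1–2 mm off. I'll nudge, regrip and keep turning.

Request:
servo_tool --pt "0.8 -0.8 -2 0 0 0" --pt "0 0 0 0 0 0"

```text
time: 12.18
tool_pos: [0.5368, -0.1652, 0.114]
eef_rot: [[0.97, 0.243, -0.0], [0.243, -0.97, 0.0], [-0.0, -0.0, -1.0]]
wrist_force: [0.2, -0.5, -0.3]
grip_width: 1.002
finger_force: 0.0
```

Request:
servo_tool --pt "0 0 0 0 0 0" --pt "0 0 0 0 0 0" --pt "0 0 0 0 0 0" --pt "0 0 0 0 0 0" --pt "0 0 0 0 0 0" --claw 0.35 --newtons 30

```text
time: 12.8
tool_pos: [0.5369, -0.165, 0.1143]
eef_rot: [[0.97, 0.243, -0.0], [0.243, -0.97, 0.0], [0.0, -0.0, -1.0]]
wrist_force: [-0.8, 1.0, 1.8]
grip_width: 0.526
finger_force: 35.5
```

Request:
servo_tool --pt "0 0 0.2 0 0 6" --pt "0 0 0.2 0 0 6" --pt "0 0 0.2 0 0 6" --pt "0 0 0.2 0 0 6" --pt "0 0 0 0 0 0"

```text
time: 13.42
tool_pos: [0.5368, -0.1648, 0.115]
eef_rot: [[0.788, 0.616, -0.0], [0.616, -0.788, 0.001], [0.0, -0.0, -1.0]]
wrist_force: [0.1, 2.6, 0.4]
grip_width: 0.522
finger_force: 35.5
```

Request:
servo_tool --pt "0 0 0.2 0 0 7" --pt "0 0 0.2 0 0 7" --pt "0 0 0.2 0 0 7" --pt "0 0 0 0 0 0"

```text
time: 13.92
tool_pos: [0.5367, -0.1649, 0.1156]
eef_rot: [[0.516, 0.856, -0.0], [0.856, -0.516, 0.0], [0.0, -0.0, -1.0]]
wrist_force: [0.1, 1.9, 0.9]
grip_width: 0.522
finger_force: 35.5
```

Request:
servo_tool --pt "0 0 1.2 0 0 0" --pt "0 0 0 0 0 0"

```text
time: 14.18
tool_pos: [0.5367, -0.1649, 0.1162]
eef_rot: [[0.515, 0.857, -0.001], [0.857, -0.515, 0.001], [0.0, -0.001, -1.0]]
wrist_force: [1.0, 2.9, -4.2]
grip_width: 0.519
finger_force: 34.8
```

Request:
servo_tool --pt "0 0 -0.3 0 0 7" --pt "0 0 0.2 0 0 7" --pt "0 0 0.2 0 0 7" --pt "0 0 0 0 0 0"

```text
time: 14.68
tool_pos: [0.5367, -0.1652, 0.1175]
eef_rot: [[0.175, 0.985, -0.0], [0.985, -0.175, -0.0], [-0.0, 0.0, -1.0]]
wrist_force: [-3.2, 2.1, 4.0]
grip_width: 0.524
finger_force: 35.8
```

Request:
servo_tool --pt "0 0 0.2 0 0 7" --pt "0 0 0.2 0 0 7" --pt "0 0 0.2 0 0 7" --pt "0 0 0 0 0 0"

```text
time: 15.18
tool_pos: [0.5366, -0.1652, 0.1178]
eef_rot: [[-0.188, 0.982, -0.0], [0.982, 0.188, -0.0], [-0.0, -0.0, -1.0]]
wrist_force: [-1.5, 3.0, 3.7]
grip_width: 0.522
finger_force: 35.7
```

The vertical force jumped to about +3.8 N and stayed there, which is the spring's push and means the cap is in the slot. I'll stop turning and test with a small lift at a firmer grip.

Request:
servo_tool --pt "0 0 0 0 0 -3" --pt "0 0 1 0 0 0" --pt "0 0 0.5 0 0 0" --pt "0 0 0 0 0 0" --newtons 45

```text
time: 15.68
tool_pos: [0.5365, -0.1655, 0.119]
eef_rot: [[-0.14, 0.99, -0.001], [0.99, 0.14, -0.001], [-0.001, -0.001, -1.0]]
wrist_force: [-3.6, 0.6, 3.5]
grip_width: 0.522
finger_force: 46.7
```

Request:
servo_tool --pt "0 0 2 0 0 0" --pt "0 0 3 0 0 0" --pt "0 0 3 0 0 0" --pt "0 0 3 0 0 0" --pt "0 0 0 0 0 0"

```text
time: 16.3
tool_pos: [0.538, -0.1653, 0.1305]
eef_rot: [[-0.14, 0.99, 0.002], [0.99, 0.14, -0.0], [-0.001, 0.002, -1.0]]
wrist_force: [-0.3, -0.3, -0.5]
grip_width: 0.522
finger_force: 46.4
```

Request:
servo_tool --pt "0 0 10 0 0 0" --pt "0 0 10 0 0 0" --pt "0 0 15 0 0 0" --pt "0 0 20 0 0 0" --pt "0 0 15 0 0 0"

```text
time: 16.92
tool_pos: [0.5375, -0.1654, 0.2019]
eef_rot: [[-0.14, 0.99, 0.002], [0.99, 0.14, -0.001], [-0.001, 0.002, -1.0]]
wrist_force: [-0.6, 0.5, -0.1]
grip_width: 0.521
finger_force: 46.4
```

Request:
servo_tool --pt "4 20 0 0 0 0" --pt "6 40 0 0 0 0" --pt "7 45 0 0 0 0" --pt "7 45 0 0 0 0" --pt "7 45 0 0 0 0"

```text
time: 17.55
tool_pos: [0.5674, 0.0325, 0.1994]
eef_rot: [[-0.141, 0.99, -0.001], [0.99, 0.141, 0.001], [0.001, -0.001, -1.0]]
wrist_force: [1.1, 0.1, -0.6]
grip_width: 0.521
finger_force: 46.3
```

Request:
servo_tool --pt "7 45 0 0 0 0" --pt "6 45 0 0 0 0" --pt "4 30 0 0 0 0" --pt "0 12 0 0 0 0" --pt "0 0 0 0 0 0"

```text
time: 18.18
tool_pos: [0.5842, 0.1625, 0.1995]
eef_rot: [[-0.142, 0.99, -0.001], [0.99, 0.142, -0.0], [-0.0, -0.001, -1.0]]
wrist_force: [0.3, -0.2, -0.9]
grip_width: 0.52
finger_force: 46.3
```

```bash
python3 - <<'E'
from h import *
o=get_obs();print(o["time"],o["tool_pos"],o["qpos"],o["wrist_force"],o["grip_width"])
b=snap("side","s5")
cv2.imwrite("pics/c5.png",cv2.resize(b[90:300,100:330],None,fx=2.6,fy=2.6,interpolation=cv2.INTER_CUBIC))
E
```

```text
18.175 [0.58421937 0.16251349 0.19953503] [ 1.66887203e-01  4.60570442e-01  6.84518047e-02  1.17971576e+00
 -3.15757423e-04  1.59554800e+00] [ 0.34863852 -0.2276155  -0.85519937] 0.5204692866946963
```

View pics/c5.png

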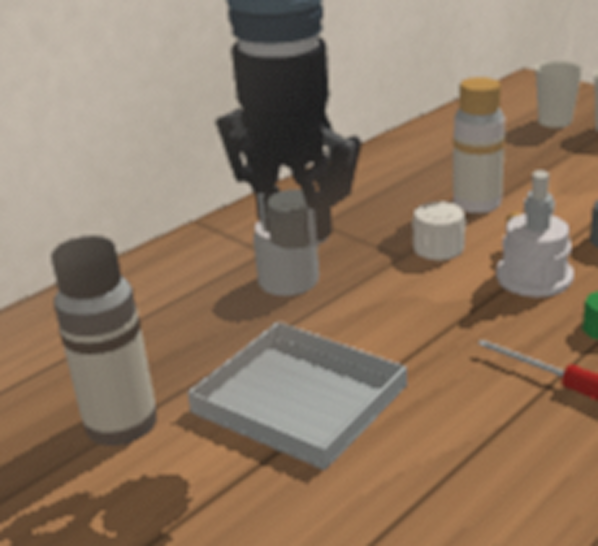

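The cap is held upright at crop (291,218), above and slightly behind the tray in this view. The tray is empty and everything else is where it was. I'm lowering it.

Request:
servo_tool --pt "2 0 -25 0 0 0" --pt "0 0 -35 0 0 0" --pt "0 0 -35 0 0 0" --pt "0 0 -35 0 0 0" --pt "0 0 -20 0 0 0"

```text
time: 18.85
tool_pos: [0.5855, 0.1599, 0.048]
eef_rot: [[-0.138, 0.99, -0.003], [0.99, 0.138, -0.001], [-0.001, -0.003, -1.0]]
wrist_force: [0.1, -0.7, -0.6]
grip_width: 0.52
finger_force: 46.3
```

Request:
servo_tool --pt "0 0 -8 0 0 0" --pt "0 0 -5 0 0 0" --pt "0 0 -3 0 0 0" --pt "0 0 -2 0 0 0" --pt "0 0 0 0 0 0"

```text
time: 19.48
tool_pos: [0.5872, 0.1619, 0.0324]
eef_rot: [[-0.14, 0.99, 0.001], [0.99, 0.14, 0.0], [-0.0, 0.001, -1.0]]
wrist_force: [-0.1, 0.5, -1.2]
grip_width: 0.52
finger_force: 46.3
```

Request:
servo_tool --pt "0 0 -1 0 0 0" --pt "0 0 -1 0 0 0" --pt "0 0 0 0 0 0"

```text
time: 19.85
tool_pos: [0.5868, 0.1618, 0.0299]
eef_rot: [[-0.14, 0.99, -0.0], [0.99, 0.14, -0.0], [0.0, -0.0, -1.0]]
wrist_force: [-0.4, 0.1, -1.7]
grip_width: 0.521
finger_force: 46.3
```

Request:
servo_tool --pt "0 0 -1 0 0 0" --pt "0 0 -1 0 0 0" --pt "0 0 0 0 0 0"

```text
time: 20.23
tool_pos: [0.5868, 0.1618, 0.0279]
eef_rot: [[-0.14, 0.99, -0.0], [0.99, 0.14, -0.0], [-0.0, -0.0, -1.0]]
wrist_force: [-0.2, -0.1, -0.3]
grip_width: 0.522
finger_force: 46.3
```

Request:
servo_tool --pt "0 0 -1 0 0 0" --pt "0 0 -0.5 0 0 0" --pt "0 0 0 0 0 0"

```text
time: 20.6
tool_pos: [0.5869, 0.1618, 0.0265]
eef_rot: [[-0.14, 0.99, -0.0], [0.99, 0.14, -0.0], [-0.0, -0.0, -1.0]]
wrist_force: [0.3, 0.1, -1.1]
grip_width: 0.519
finger_force: 46.3
```

Request:
servo_tool --pt "0 0 -0.7 0 0 0" --pt "0 0 -0.7 0 0 0" --pt "0 0 0 0 0 0"

```text
time: 20.98
tool_pos: [0.5869, 0.1618, 0.0251]
eef_rot: [[-0.14, 0.99, -0.0], [0.99, 0.14, -0.0], [-0.0, -0.0, -1.0]]
wrist_force: [0.3, 0.1, -0.1]
grip_width: 0.521
finger_force: 46.3
```

Request:
servo_tool --pt "0 0 -0.5 0 0 0" --pt "0 0 -0.5 0 0 0" --pt "0 0 0 0 0 0"

```text
time: 21.35
tool_pos: [0.5869, 0.1618, 0.0241]
eef_rot: [[-0.14, 0.99, -0.0], [0.99, 0.14, -0.0], [-0.0, -0.0, -1.0]]
wrist_force: [-0.4, 0.8, -0.4]
grip_width: 0.518
finger_force: 46.3
```

Request:
servo_tool --pt "0 0 -0.5 0 0 0" --pt "0 0 -0.5 0 0 0" --pt "0 0 0 0 0 0"

```text
time: 21.72
tool_pos: [0.5869, 0.1618, 0.0239]
eef_rot: [[-0.14, 0.99, 0.0], [0.99, 0.14, 0.0], [-0.0, 0.0, -1.0]]
wrist_force: [-1.5, -0.6, 5.6]
grip_width: 0.519
finger_force: 47.1
```

Request:
servo_tool --pt "0 0 -0.5 0 0 0" --pt "0 0 -0.3 0 0 0" --pt "0 0 0 0 0 0"

```text
time: 22.1
tool_pos: [0.587, 0.1618, 0.0238]
eef_rot: [[-0.14, 0.99, 0.001], [0.99, 0.14, -0.0], [-0.0, 0.001, -1.0]]
wrist_force: [-3.1, -1.1, 11.0]
grip_width: 0.524
finger_force: 47.6
```

The cap is on the tray floor, with 11 N contact. I'll ease off, release and rise.

Request:
servo_tool --pt "0 0 0.7 0 0 0" --pt "0 0 0.3 0 0 0" --pt "0 0 0 0 0 0"

```text
time: 22.48
tool_pos: [0.5869, 0.1618, 0.0238]
eef_rot: [[-0.14, 0.99, 0.0], [0.99, 0.14, -0.0], [-0.0, 0.0, -1.0]]
wrist_force: [-2.4, -0.0, 7.1]
grip_width: 0.523
finger_force: 47.0
```

Request:
servo_tool --pt "0 0 0 0 0 0" --pt "0 0 0 0 0 0" --pt "0 0 0 0 0 0" --pt "0 0 0 0 0 0" --pt "0 0 0 0 0 0" --claw 0.85

```text
time: 23.1
tool_pos: [0.5869, 0.1618, 0.0232]
eef_rot: [[-0.14, 0.99, -0.0], [0.99, 0.14, -0.0], [-0.0, -0.0, -1.0]]
wrist_force: [-0.0, -0.1, -0.1]
grip_width: 0.848
finger_force: 0.0
```

Request:
servo_tool --pt "0 0 10 0 0 0" --pt "0 0 20 0 0 0" --pt "0 0 40 0 0 0" --pt "0 0 50 0 0 0" --pt "0 0 30 0 0 0"

```text
time: 23.72
tool_pos: [0.5881, 0.162, 0.1771]
eef_rot: [[-0.14, 0.99, 0.004], [0.99, 0.14, 0.001], [0.0, 0.004, -1.0]]
wrist_force: [0.3, -0.4, -0.2]
grip_width: 0.849
finger_force: 0.0
```

Request:
servo_tool --pt "0 0 0 0 0 0" --pt "0 0 0 0 0 0" --pt "0 0 0 0 0 0" --pt "0 0 0 0 0 0"

```text
time: 24.22
tool_pos: [0.586, 0.1617, 0.1719]
eef_rot: [[-0.14, 0.99, -0.002], [0.99, 0.14, -0.0], [-0.0, -0.003, -1.0]]
wrist_force: [0.8, 0.9, -0.1]
grip_width: 0.85
finger_force: 0.0
```

```bash
python3 - <<'E'
from h import *
b=snap("side","s6");cv2.imwrite("pics/c6.png",cv2.resize(b[90:300,100:330],None,fx=2.6,fy=2.6))
E
```

```text
(no output)
```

View pics/c6.png

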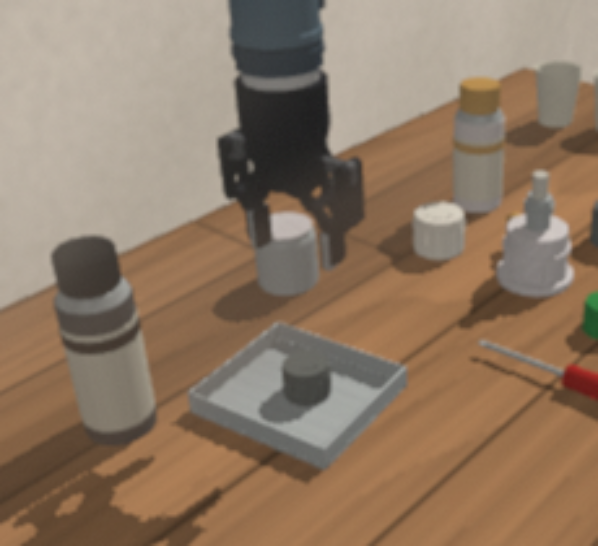

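The cap stands upright near the tray's centre (crop (306,378)), the gripper is clear and nothing else has moved. I'm handing in.

```bash
python3 -c "
from bench import *
print(close_job())"
```

```text
the job is handed in; nothing more can be done
None
```

The cap is unscrewed, lifted off the neck and standing open side down in the tray, released; the job was handed in at about 24 s, but no verdict was returned.

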